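Open the filter bay of a nebuliser compressor

TASK

The air filter of the nebuliser compressor on the counter is due for a change. Press the snap tab in so that the filter cover is released, then push the cover by its rib out of its guide rails until it lies flat on the compressor's bare top, entirely clear of the rails. Do not pick the cover up, and leave the other things where they stand.

Things in the scene. Friction and masses are not known exactly. Their poses are not given: they have to be found in the camera images.
- compressor: White table-top compressor, a flat box 300 x 200 x 100 mm, fixed to the counter; place and heading vary. Origin: centre of its underside; x along its length, y across, z up; flat top at z = 100 mm. The loose filter cover lies on the top between two rails along the centre line and can only slide out towards +x, where the top from x = 6 to 150 mm is bare but for a cup beside the cover's path.
- guide_end (a point): Point on the compressor's top midway between the open ends of the two guide rails, at x = +6, y = 0 mm. The rails run from here 146 mm towards -x to a closed end; they and the closed end (9 mm thick) are 12 mm high; inner faces 72 mm apart, with lips that leave 62 mm open over the cover's edges. Clear of the rails means the whole cover is on the +x side of this point.
- cover: Loose grey filter cover, 84 (x) x 70 (y) mm, about 60 g, plate top 8 mm above its underside. Origin: centre of its underside; its x is the way it slides out. Seated, it is at x = -78 mm on the compressor, over the filter. Once the tab is pressed, a spring kicks it about 10 mm to +x, over the tab's catch, so it cannot latch again; then a few N slide it. Clear of the rails once beyond x = +48 mm.
- rib (a point): Middle of the top edge of the cover's thumb rib, 22 mm above the cover's underside. The rib is an upright wall across the cover, 44 mm wide (y), 5 mm thick (x), standing 14 mm above the plate, 5 mm behind (-x of) the cover's centre. Behind it 34 mm of flat plate is free for a fingertip, which pushes the rib towards +x.
- tab_pad (a point): Middle of the snap tab's upper face: a grey sprung tongue 40 mm long (x), 34 mm wide, between the rails just in front (+x) of the seated cover, at x = -16, y = 0 mm on the compressor. The end next to the cover stands 7 mm above the compressor's top and blocks the cover; the far end, its pivot, is level with the top. Press this point straight down with a fingertip.
- snap_tab (a joint): Snap tab angle, rad: 0 = up, blocking the cover; grows as it is pressed; the cover is released from about 0.1; 0.17 = flush with the compressor's top; stop at 0.24. It springs back; about 6 N at its middle takes it flush. Under the sliding cover it stays pressed at about 0.1 and springs up once the cover has passed.
- neb_cup: Bystander: clear nebuliser cup standing loose on the compressor's top near a far corner (x 90 to 120, y 66 to 76 mm), 36 mm wide, 60 mm high. Origin: centre of its underside.
- syrup: Bystander: amber medicine bottle standing on the counter beside the compressor, 52 mm wide, 105 mm high. Origin: centre of its underside.
- stapler: Bystander: black desk stapler on the counter behind the compressor's -x end, 120 x 34 x 50 mm. Origin: centre of its underside, x along its length.
- spare_filter: Bystander: spare pleated filter lying on the counter beside the compressor, 58 x 46 x 20 mm. Origin: centre of its underside.
Not all that is in view belongs to the job. Leave any blue or orange look-alike of the cover alone.

How it is judged:
By the outcome, as a careful person would: the job done as asked, in the order asked, and still so for the second after the job is handed in, with the robot touching nothing.
It also fails if it takes over 38 s, if anything falls off the work surface, if the arm or the gripper's body presses on something with over 40 N, if the wrist force passes 120 N, or if a joint passes its speed limit or range.

ROBOT

A 6-joint arm with a two-finger parallel gripper is mounted at the origin on the work surface. World frame = base frame: x ahead of the robot, y to its left, z up, the work surface at z = 0. Lengths are in mm, angles in rad, forces in N, time in s.
With the tool pointing down it reaches from about 275 to 725 mm from the base axis. Payload 5.6 kg.
Tool frame: the origin (TCP) lies at the very end of the fingers, on their centre line; the grasp point (between the pads) lies grip_depth behind it (grip_depth is the distance from the TCP to the grasp point, in mm); z points along the fingers, y is the line along which they close (so a half turn about z gives the same grasp; the last joint's range is limited). The gripper opens to 85 mm and grips with 20 to 120 N. Pads are 22 mm wide; open, the fingers measure 114 mm over their backs; the gripper's body (76 mm by 85 mm) begins 54 mm behind the grasp point. The pads swing forward as they close: fully open they stand 13 mm farther back than shut.
Start: joints at [1.456, 0.255, 0.108, 0, -1.424, -0.285], TCP at [214.052, 506.631, 203.483] pointing down, gripper open.
Joint ranges: [-2.95, 2.95], [-1.21, 1.97], [-1.09, 1.5], [-2.87, 1.71], [-2.94, -0.07], [-3.05, 3.05]. Speed limits (rad/s): [2.57, 2.57, 3.14, 3.14, 3.14, 3.14].

INTERFACE

Orientations are given as a unit quaternion [x, y, z, w].
In Python, from station import state, snapshot, close_job, search_frame, silhouettes, spot_point, grip_depth gives the robot as it stands.
- The arm moves only by the tool step_arm, never from a script. Its argument "commands" is one flat list of numbers, 5 for each row, row after row: the shift along the tool's x, y, z normalised to -1 to 1, where 1 is 75 mm, then the turn about the tool's z normalised to -1 to 1, where 1 is 45 degrees, then the opening, from 0 (shut) to 1 (fully open). A call has 1 to 12 rows; each row shifts and turns the commanded pose from where the row before left it, along the tool's axes as they then stand; what a row does not reach is not made up. A row lasts 1/12 s, in which the tool goes at most 41.7 mm and 7.16 degrees, less where a joint would pass 70% of its speed; a pose out of reach is approached as far as the arm can. A call with a number of a shift or a turn outside -1 to 1 is refused whole. A call with a gripper value outside its range is refused whole. The fingers move at their own pace and stop on an object; "squeeze" is the grip in N (left out, the last holds). Time passes only in rows, so rows that do not move let the fingers close. It gives the time, the measured TCP pose, the force, the opening and the grip force at its end, in the units of the state.
- state(): the state, without advancing time (a new reading comes with each control period).
- snapshot(name): name is "scene" or "side" or "wrist"; returns a dict with "img" (384x512x3 uint8, red, green, blue), "fx", "fy", "cx", "cy" (pixels), "rvec" (rotation vector, rad) and "tvec" (3), from world to camera coordinates, as OpenCV has them. Camera axes: x right, y down, z forward; pixel columns grow to the right and rows downward; lengths in mm; the calibration is good to about 2 mm. A picture is of the moment at which its call begins. There is no depth.
- close_job(): hands the job in; it is judged then, once.
Trained networks look in a picture, given as the dict that the camera call returned (one of the last four; its "shot" number tells which), for a name from the list of things; names that differ only in an ending like _2 or _b are one class to them, and where a whole thing is asked for, a point or a joint stands for the part that bears it (a point fixed in the world has none). Each returns a list of dicts, best first, with "score" (0 to 1); they miss things now and then, are a little off and sometimes report something else, mostly with a low value. They report only what shows in the picture. A call takes as long as a camera call. They do not tell look-alikes from the thing itself.
- search_frame(picture, label): "rect" ([left, top, width, height] in pixels, round what is visible of it).
- silhouettes(picture, label): "mask" (384x512 bool, what is visible of it) and "rect" ([left, top, width, height] in pixels, round what is visible of it).
- spot_point(picture, label): "uv" ([column, row] in pixels: a listed point, or the origin of a listed thing).
The state is a dict: "time_s": time; "q": joint angles; "dq": joint speeds; "tau": joint torques, N m; "tcp_pos": TCP position; "eef_rot": TCP orientation; "force": force on the tool from outside, world axes, zero at the start; "torque": the same for the moment, N m; "gripper_width": opening from 0.0 (shut) to 1.0 (fully open); "grasp_force": force on a finger pad.
Only numpy, scipy, OpenCV 4.12 (cv2) and the standard library are available. Lean on these libraries where they do the work, as an engineer would, in place of code of your own. Each camera call takes 0.05 s, during which the arm holds its last target. There are 200 camera calls.

## Working session

There is one attempt and no reset: what is moved stays moved. The work goes in short steps, Python scripts to look and compute and a tool call to move; the robot and the scene stay as the last step left them, time stands still between calls to the robot, and variables do not carry over. Pictures are saved under pics/ and viewed, at most 10 in all, crops included, and the job is handed in when it is done.

Besides the shell and the picture viewer there is one more tool, called after "Call:" as name(argument=value, ...), one argument or row to a line, values as JSON. step_arm: Moves the arm, as the interface text tells. Scaled input: -1 to 1 covers 75 mm each way for a shift and 45 degrees each way for a turn. Its arguments: {"type":"object","properties":{"commands":{"type":"array","items":{"type":"number","minimum":-1,"maximum":1}},"squeeze":{"type":"number"}},"required":["commands"]}

```bash
mkdir -p pics
cat > h.py <<'E'
import numpy as np,cv2
from station import *
def cam(p):
    R=cv2.Rodrigues(np.array(p["rvec"],float))[0];return R,np.array(p["tvec"],float).ravel()
def ray(p,uv):
    R,t=cam(p);d=np.array([(uv[0]-p["cx"])/p["fx"],(uv[1]-p["cy"])/p["fy"],1.]);return -R.T@t,R.T@d
def onz(p,uv,z):
    c,d=ray(p,uv);return c+d*(z-c[2])/d[2]
def proj(p,X):
    R,t=cam(p);q=R@np.array(X,float)+t;return np.array([p["fx"]*q[0]/q[2]+p["cx"],p["fy"]*q[1]/q[2]+p["cy"]])
def tri(a,ua,b,ub):
    A=0;B=0
    for p,u in((a,ua),(b,ub)):
        c,d=ray(p,u);d=d/np.linalg.norm(d);M=np.eye(3)-np.outer(d,d);A=A+M;B=B+M@c
    return np.linalg.solve(A,B)
E
python3 - <<'E'
from h import *
print(grip_depth if not callable(grip_depth) else grip_depth(), state()["eef_rot"],state()["force"])
P={n:snapshot(n) for n in("scene","side","wrist")}
for n,p in P.items():
    for l in("compressor","cover","guide_end","rib","tab_pad","neb_cup","syrup"):
        print(n,l,[(np.round(s["uv"],1).tolist(),round(s["score"],2)) for s in spot_point(p,l)][:3])
im=np.hstack([cv2.resize(P[n]["img"],(400,300)) for n in("scene","side")])
im=np.vstack([im,np.hstack([cv2.resize(P["wrist"]["img"],(400,300)),np.zeros((300,400,3),np.uint8)])])
cv2.imwrite("pics/a.png",im[:,:,::-1])
E
```

```text
18.700000000000003 [ 9.80079409e-01 -1.98603640e-01 -1.63860115e-04  9.59065911e-04] [ 0.24909663 -0.3529578   0.50036568]
scene compressor [([263.6, 223.5], 0.77)]
scene cover [([236.2, 205.9], 0.82), ([152.9, 214.4], 0.78), ([211.8, 187.4], 0.61)]
scene guide_end [([264.6, 197.5], 0.91)]
scene rib [([154.4, 208.4], 0.94), ([233.8, 199.8], 0.7), ([210.3, 176.6], 0.66)]
scene tab_pad []
scene neb_cup [([283.0, 178.9], 0.62)]
scene syrup [([295.9, 272.1], 0.96)]
side compressor [([229.3, 216.1], 0.61)]
side cover [([333.6, 276.1], 0.83), ([260.9, 166.6], 0.67), ([370.9, 208.5], 0.63)]
side guide_end [([225.4, 187.5], 0.74)]
side rib [([374.5, 200.0], 0.88), ([263.3, 155.3], 0.74), ([337.4, 274.3], 0.68)]
side tab_pad [([234.2, 178.0], 0.85)]
side neb_cup [([206.9, 230.8], 0.66)]
side syrup [([187.9, 167.8], 0.86), ([323.2, 170.9], 0.42)]
wrist compressor []
wrist cover []
wrist guide_end []
wrist rib []
wrist tab_pad []
wrist neb_cup []
wrist syrup []
```

View pics/a.png

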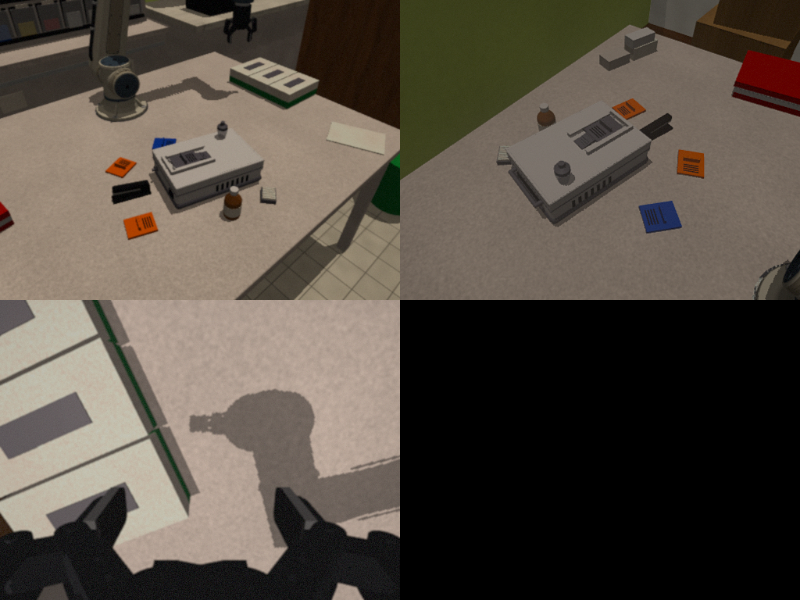

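The picture shows the following candidates for the cover, in full-resolution scene pixels:
- Grey cover on the compressor at (236,206).
- Orange look-alike at (153,214).
- Blue look-alike at (212,187).
- Orange look-alike at about (180,288).

I choose the grey one on the compressor. Next I fit the compressor's pose and check it in a crop.

Run:
```python
from h import *
from scipy.optimize import least_squares
a=snapshot("scene");b=snapshot("side")
obs=[(a,(263.6,223.5),(0,0,0)),(a,(236.2,205.9),(-78,0,100)),(a,(264.6,197.5),(6,0,100)),(a,(233.8,199.8),(-83,0,122)),
(b,(229.3,216.1),(0,0,0)),(b,(260.9,166.6),(-78,0,100)),(b,(225.4,187.5),(6,0,100)),(b,(263.3,155.3),(-83,0,122)),(b,(234.2,178),(-16,0,103.5))]
def W(v,X):
    c,s=np.cos(v[2]),np.sin(v[2]);return np.array([v[0]+c*X[0]-s*X[1],v[1]+s*X[0]+c*X[1],X[2]])
f=lambda v:np.concatenate([proj(p,W(v,X))-u for p,u,X in obs])
best=min((least_squares(f,[450,0,y],loss="soft_l1") for y in np.arange(-3,3.1,1)),key=lambda r:r.cost)
v=best.x;print("pose",v,np.degrees(v[2]),best.cost);print(f(v).reshape(-1,2).round(1))
print("cup",tri(a,(283,178.9),b,(206.9,230.8)))
np.save("pose.npy",v)
for n,X in(("rib",(-83,0,122)),("tab",(-16,0,103.5)),("end",(48,0,100))):print(n,W(v,X))
out=[]
for p in(a,b):
    im=p["img"].copy()
    im=cv2.resize(im,None,fx=4,fy=4,interpolation=cv2.INTER_CUBIC)
    for X in[(-150,-100,100),(150,-100,100),(150,100,100),(-150,100,100),(6,0,100),(-83,0,122),(-16,0,103.5),(6,36,112),(6,-36,112)]:
        u=proj(p,W(v,X));cv2.circle(im,tuple(int(q*4+2) for q in u),4,(0,255,0),-1)
    c=proj(p,W(v,(0,0,100)))*4;x,y=int(c[0]),int(c[1]);out.append(cv2.resize(im[max(0,y-300):y+300,x-300:x+300],(400,400)))
cv2.imwrite("pics/b.png",np.hstack(out)[:,:,::-1])
```

```text
pose [591.26260107 -18.25752057 -61.52382789] -3525.055677812644 10.61631472697835
[[ 0.4  3.5]
 [ 0.1 -0.3]
 [ 2.6 -0.9]
 [ 0.5 -0.7]
 [ 1.9 -0.5]
 [-0.4 -0.6]
 [ 0.9 -2.6]
 [-0.7  1.6]
 [ 1.3  0.5]]
cup [554.35309462  83.77335186  88.98219395]
rib [569.7027226  -98.40845094 122.        ]
tab [587.10647992 -33.70830233 103.5       ]
end [603.73096453  28.09482471 100.        ]
```

View pics/b.png

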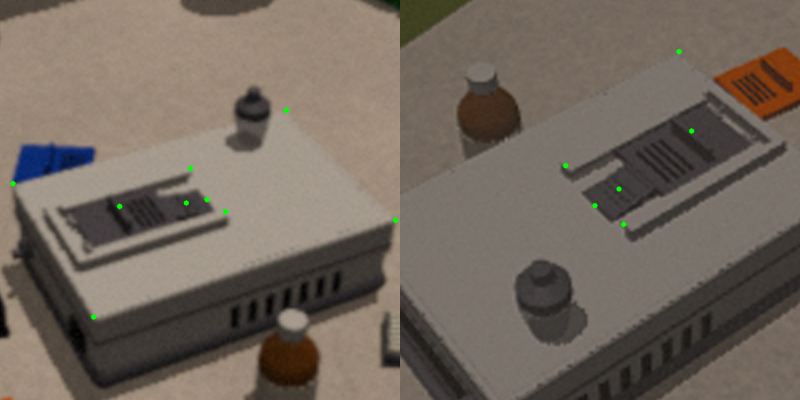

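The overlay lands on the rails, rib and tab in both views, so the fit is good and yaw is about 75°. The grey cover sits between the rails, with the rib near crop pixel (120,206). The orange and blue plates lie on the counter. I close the gripper and turn the tool to the compressor's axes.

Call:
step_arm(
  commands=[0, 0, 0, 0.152, 0, 0, 0, 0, 0.152, 0, 0, 0, 0, 0.152, 0, 0, 0, 0, 0.152, 0, 0, 0, 0, 0.152, 0, 0, 0, 0, 0.152, 0, 0, 0, 0, 0.152, 0, 0, 0, 0, 0.152, 0, 0, 0, 0, 0.152, 0, 0, 0, 0, 0.152, 0, 0, 0, 0, 0.152, 0, 0, 0, 0, 0.152, 0],
)

```text
time_s: 2.3
tcp_pos: [214.1, 506.6, 203.5]
eef_rot: [-0.607, 0.795, 0.0, -0.0]
force: [-0.6, 0.4, -0.9]
gripper_width: -0.001
grasp_force: 0.0
```

Call:
step_arm(
  commands=[0.31, -0.371, 0, 0, 0, 0.31, -0.371, 0, 0, 0, 0.31, -0.371, 0, 0, 0, 0.31, -0.371, 0, 0, 0, 0.31, -0.371, 0, 0, 0, 0.31, -0.371, 0, 0, 0, 0.31, -0.371, 0, 0, 0, 0.31, -0.371, 0, 0, 0, 0.31, -0.371, 0, 0, 0, 0.31, -0.371, 0, 0, 0, 0.31, -0.371, 0, 0, 0, 0.31, -0.371, 0, 0, 0],
)

```text
time_s: 3.3
tcp_pos: [465.2, 149.2, 203.8]
eef_rot: [-0.609, 0.793, -0.0, 0.0]
force: [0.7, 0.8, -0.2]
gripper_width: 0.002
grasp_force: 0.0
```

Call:
step_arm(
  commands=[0.31, -0.371, 0, 0, 0, 0.31, -0.371, 0, 0, 0, 0.31, -0.371, 0, 0, 0, 0.31, -0.371, 0, 0, 0, 0.31, -0.371, 0, 0, 0, 0.31, -0.371, 0, 0, 0, 0, 0, 0, 0, 0, 0, 0, 0, 0, 0],
)

```text
time_s: 3.97
tcp_pos: [590.1, -28.8, 202.5]
eef_rot: [-0.608, 0.794, 0.0, -0.001]
force: [-0.7, 0.6, -0.2]
gripper_width: 0.004
grasp_force: 0.0
```

```bash
cat >> h.py <<'E'
def W(v,X):
    c,s=np.cos(v[2]),np.sin(v[2]);return np.array([v[0]+c*X[0]-s*X[1],v[1]+s*X[0]+c*X[1],X[2]])
def C(v,P):
    c,s=np.cos(v[2]),np.sin(v[2]);d=np.array(P[:2])-v[:2];return np.array([c*d[0]+s*d[1],-s*d[0]+c*d[1]])
E
python3 - <<'E'
from h import *
v=np.load("pose.npy");s=state();print("tcp in comp",C(v,s["tcp_pos"]),s["tcp_pos"][2],s["force"])
p=snapshot("wrist")
for l,z in(("cover",100),("guide_end",100),("rib",122),("tab_pad",103.5),("neb_cup",100)):
    print(l,[(np.round(q["uv"]).tolist(),C(v,onz(p,q["uv"],z)).round(1).tolist(),round(q["score"],2)) for q in spot_point(p,l)][:3])
im=cv2.resize(p["img"],(800,600))
for X in[(-150,-100,100),(150,-100,100),(150,100,100),(-150,100,100),(6,0,100),(-83,22,122),(-83,-22,122),(-16,0,103.5),(6,36,112),(6,-36,112),(-140,0,112)]:
    u=proj(p,W(v,X))*800/512;cv2.circle(im,tuple(int(q) for q in u),4,(0,255,0),-1)
cv2.imwrite("pics/c.png",im[:,:,::-1])
E
```

```text
tcp in comp [-10.52381385  -1.63364831] 202.48284638152086 [-0.71204042  0.60654014 -0.15089951]
cover [([258.0, 105.0], [-76.3, -0.0], 0.81), ([462.0, 114.0], [-68.7, 170.3], 0.61)]
guide_end [([257.0, 200.0], [6.6, -0.8], 0.78)]
rib [([256.0, 94.0], [-84.9, -1.8], 0.97), ([474.0, 111.0], [-72.0, 165.5], 0.86)]
tab_pad [([259.0, 176.0], [-16.3, 0.8], 0.88)]
neb_cup []
```

View pics/c.png

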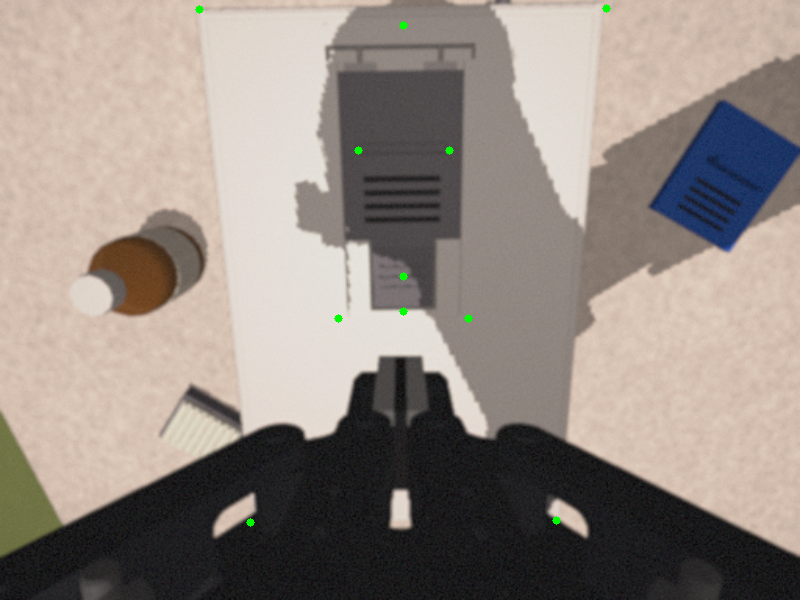

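Wrist view: the tab is at (403,277), the cover at (400,155), and the fitted points coincide with both. The blue look-alike is at (725,175), off the compressor. Next I go down over the tab.

Call:
step_arm(
  commands=[0, 0.02, 0.4, 0, 0, 0, 0, 0.4, 0, 0, 0, 0, 0.35, 0, 0, 0, 0, 0.04, 0, 0, 0, 0, 0.04, 0, 0, 0, 0, 0.03, 0, 0, 0, 0, 0.02, 0, 0, 0, 0, 0, 0, 0],
)

```text
time_s: 4.93
tcp_pos: [589.1, -26.6, 108.9]
eef_rot: [-0.609, 0.793, -0.001, 0.001]
force: [0.3, -0.3, -0.2]
gripper_width: 0.002
grasp_force: 0.0
```

Call:
step_arm(
  commands=[0, 0, 0.02, 0, 0, 0, 0, 0.02, 0, 0, 0, 0, 0.02, 0, 0, 0, 0, 0.02, 0, 0, 0, 0, 0, 0, 0],
)

```text
time_s: 5.35
tcp_pos: [588.0, -26.8, 101.1]
eef_rot: [-0.609, 0.793, 0.0, -0.0]
force: [0.2, 0.3, 0.7]
gripper_width: 0.006
grasp_force: 0.0
```

Call:
step_arm(
  commands=[0, 0, 0.02, 0, 0, 0, 0, 0.02, 0, 0, 0, 0, 0, 0, 0],
)

```text
time_s: 5.6
tcp_pos: [588.0, -26.8, 98.1]
eef_rot: [-0.609, 0.793, 0.0, -0.0]
force: [-1.0, -0.5, 0.1]
gripper_width: 0.004
grasp_force: 0.0
```

Run:
```python
from h import *
v=np.load("pose.npy")
for i in range(3):
    p=snapshot(("side","scene","wrist")[i]);s=state();print(s["tcp_pos"],C(v,s["tcp_pos"]),s["force"])
    for l,z in(("rib",122),("cover",100)):
        print(l,[(np.round(q["uv"]).tolist(),C(v,onz(p,q["uv"],z)).round(1).tolist(),round(q["score"],2)) for q in spot_point(p,l)][:4])
```

```text
[588.05399252 -26.77309877  98.24601772] [-9.05673164  0.88648349] [0.22984397 0.88147386 1.01042153]
rib [([374.0, 202.0], [-164.9, 212.6], 0.92), ([336.0, 275.0], [-8.8, 273.2], 0.86), ([263.0, 156.0], [-84.6, -1.8], 0.82), ([296.0, 131.0], [-187.8, -19.9], 0.72)]
cover [([368.0, 209.0], [-163.1, 207.3], 0.78), ([260.0, 166.0], [-76.3, -0.5], 0.7), ([293.0, 144.0], [-173.2, -8.1], 0.65), ([335.0, 278.0], [-14.6, 268.9], 0.61)]
[588.25752907 -26.79125275  98.54712197] [-9.0213923   0.68521793] [ 0.27546236 -0.39667778  0.09910003]
rib [([176.0, 282.0], [-283.4, -186.5], 0.72), ([285.0, 176.0], [75.6, 33.9], 0.72), ([153.0, 211.0], [-270.1, 37.6], 0.7), ([207.0, 176.0], [-109.1, 118.5], 0.61)]
cover [([157.0, 214.0], [-260.6, 51.3], 0.85), ([179.0, 290.0], [-281.6, -187.9], 0.8), ([237.0, 207.0], [-78.7, -5.0], 0.76), ([211.0, 185.0], [-103.5, 103.4], 0.66)]
[588.24834786 -26.76384692  98.53873062] [-8.9973121   0.70120285] [ 0.16872267 -0.3959067  -0.3813194 ]
rib [([254.0, 85.0], [-85.4, -0.7], 0.88), ([257.0, 217.0], [-23.5, 0.7], 0.57)]
cover [([255.0, 100.0], [-79.1, -0.6], 0.97)]
```

Call:
step_arm(
  commands=[0.04, 0, 0.01, 0, 0, 0, 0, 0.02, 0, 0, 0, 0, 0, 0, 0],
)

```text
time_s: 6.3
tcp_pos: [587.2, -29.8, 95.9]
eef_rot: [-0.609, 0.793, 0.0, -0.0]
force: [0.3, -0.5, 0.9]
gripper_width: -0.0
grasp_force: 0.0
```

Run:
```python
from h import *
v=np.load("pose.npy")
p=snapshot("side");s=state();print(s["tcp_pos"],C(v,s["tcp_pos"]),s["force"])
u=proj(p,W(v,(-40,0,110)));x,y=int(u[0]),int(u[1]);a=cv2.resize(p["img"][y-50:y+50,x-50:x+50],(400,400),interpolation=cv2.INTER_CUBIC)
p=snapshot("wrist");b=cv2.resize(p["img"],(400,300));b=np.vstack([b,np.zeros((100,400,3),np.uint8)])
cv2.imwrite("pics/d.png",np.hstack([a,b])[:,:,::-1])
```

```text
[587.19991966 -29.79651869  95.96689733] [-12.19822111   0.92588311] [-0.14044254  0.18910979  0.2305907 ]
```

View pics/d.png

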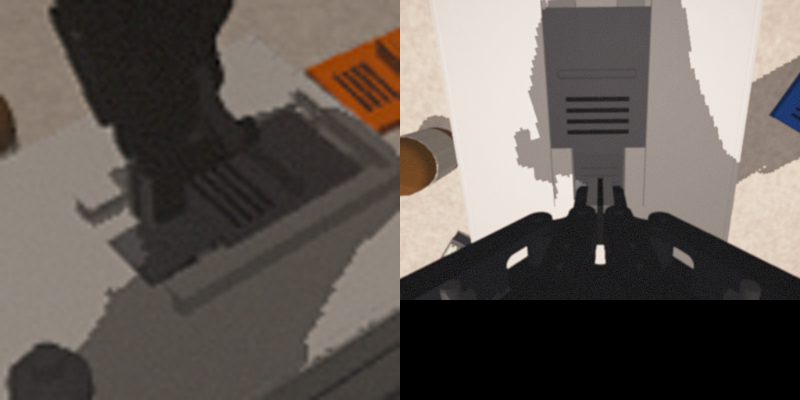

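The fingertips (left crop, 165,215) are over the tab at about (150,240), and the cover is still seated. There is no contact force yet, so I keep going down gently.

Call:
step_arm(
  commands=[0, 0, 0.02, 0, 0, 0, 0, 0.01, 0, 0, 0, 0, 0, 0, 0],
)

```text
time_s: 6.65
tcp_pos: [587.3, -29.6, 93.7]
eef_rot: [-0.609, 0.793, 0.0, -0.0]
force: [-0.4, 0.5, 0.1]
gripper_width: 0.001
grasp_force: 0.0
```

Call:
step_arm(
  commands=[0, 0, 0.02, 0, 0, 0, 0, 0.01, 0, 0, 0, 0, 0, 0, 0],
)

```text
time_s: 6.9
tcp_pos: [587.3, -29.6, 91.5]
eef_rot: [-0.609, 0.793, 0.0, -0.0]
force: [0.5, 0.2, -0.1]
gripper_width: 0.0
grasp_force: 0.0
```

Call:
step_arm(
  commands=[0, 0, 0.02, 0, 0, 0, 0, 0.01, 0, 0, 0, 0, 0, 0, 0],
)

```text
time_s: 7.15
tcp_pos: [587.3, -29.7, 89.2]
eef_rot: [-0.609, 0.793, 0.0, -0.0]
force: [-0.3, 0.3, 0.2]
gripper_width: 0.004
grasp_force: 0.0
```

Run:
```python
from h import *
v=np.load("pose.npy")
p=snapshot("side");s=state();print(s["tcp_pos"],s["force"],s["torque"],s["tau"])
out=[]
for n in("side","scene"):
    p=snapshot(n);u=proj(p,W(v,(-20,0,110)));x,y=int(u[0]),int(u[1]);im=cv2.resize(p["img"],None,fx=8,fy=8,interpolation=cv2.INTER_CUBIC)
    u=proj(p,s["tcp_pos"])*8+4;cv2.circle(im,(int(u[0]),int(u[1])),4,(0,255,0),-1)
    u=proj(p,np.array(s["tcp_pos"])+[0,0,100-s["tcp_pos"][2]])*8+4;cv2.circle(im,(int(u[0]),int(u[1])),4,(255,0,0),-1)
    out.append(cv2.convertScaleAbs(im[y*8-200:y*8+200,x*8-200:x*8+200],alpha=1.8))
cv2.imwrite("pics/e.png",np.hstack(out)[:,:,::-1])
```

```text
[587.35302761 -29.67825586  89.35787146] [-0.58852824  0.70032779  0.04693362] [-0.00243151  0.00101124 -0.03085673] [ 3.68256995e-03 -4.43914211e+01  2.22402996e+01  5.01103431e+00
  1.24609188e-02 -1.42436028e-05]
```

View pics/e.png

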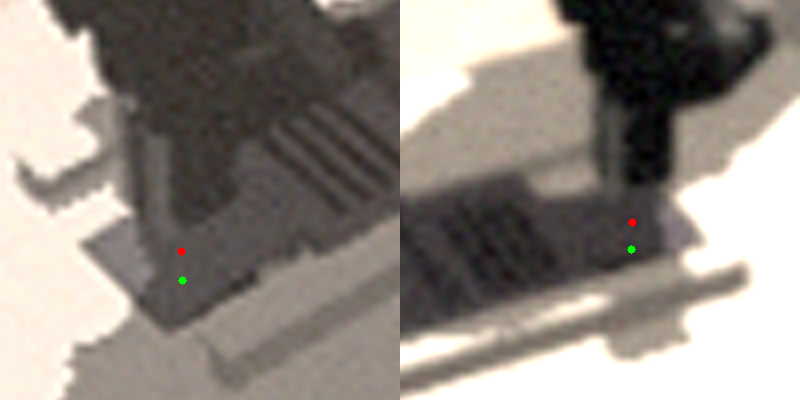

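The picture shows the fingertips ending well above the reported TCP: side crop (195,215) against the green dot at (182,280). I triangulate the real tip.

Run:
```python
from h import *
v=np.load("pose.npy");a=snapshot("side");b=snapshot("scene")
def full(p,c):
    u=proj(p,W(v,(-20,0,110)));x,y=int(u[0]),int(u[1]);return ((x*8-200+c[0]-4)/8,(y*8-200+c[1]-4)/8)
X=tri(a,full(a,(195,212)),b,full(b,(238,184)));s=state();print(X,C(v,X),X-s["tcp_pos"])
```

```text
[585.52130563 -29.53953054 114.42242753] [-12.38608708   2.61363141] [-1.94474146  0.13090795 24.90638806]
```

The real tip is at about z = 112, some 22 mm above the reported TCP. I keep lowering it and watch the force.

Call:
step_arm(
  commands=[0, 0, 0.02, 0, 0, 0, 0, 0.02, 0, 0, 0, 0, 0.02, 0, 0, 0, 0, 0, 0, 0],
)

```text
time_s: 7.73
tcp_pos: [587.1, -29.7, 84.5]
eef_rot: [-0.609, 0.793, 0.0, -0.0]
force: [-0.8, -0.5, 0.9]
gripper_width: -0.004
grasp_force: 0.0
```

Call:
step_arm(
  commands=[0, 0, 0.02, 0, 0, 0, 0, 0.01, 0, 0, 0, 0, 0, 0, 0],
)

```text
time_s: 7.98
tcp_pos: [587.3, -29.7, 82.5]
eef_rot: [-0.609, 0.793, 0.0, -0.0]
force: [-0.1, 0.4, 0.1]
gripper_width: -0.002
grasp_force: 0.0
```

Call:
step_arm(
  commands=[0, 0, 0.02, 0, 0, 0, 0, 0.01, 0, 0, 0, 0, 0, 0, 0],
)

```text
time_s: 8.23
tcp_pos: [587.3, -29.7, 80.2]
eef_rot: [-0.609, 0.793, 0.0, -0.0]
force: [0.6, 1.2, -0.4]
gripper_width: 0.003
grasp_force: 0.0
```

Call:
step_arm(
  commands=[0, 0, 0.02, 0, 0, 0, 0, 0.01, 0, 0, 0, 0, 0, 0, 0],
)

```text
time_s: 8.48
tcp_pos: [587.3, -29.7, 78.0]
eef_rot: [-0.609, 0.793, 0.0, -0.0]
force: [1.2, -0.6, -0.4]
gripper_width: 0.001
grasp_force: 0.0
```

Call:
step_arm(
  commands=[0, 0, 0.02, 0, 0, 0, 0, 0.01, 0, 0, 0, 0, 0, 0, 0],
)

```text
time_s: 8.73
tcp_pos: [587.6, -29.7, 76.4]
eef_rot: [-0.609, 0.793, -0.0, 0.0]
force: [-0.4, -0.5, 2.9]
gripper_width: 0.004
grasp_force: 0.9
```

Contact at 2.9 N. I press on.

Call:
step_arm(
  commands=[0, 0, 0.02, 0, 0, 0, 0, 0, 0, 0],
)

```text
time_s: 8.9
tcp_pos: [587.6, -29.9, 75.5]
eef_rot: [-0.609, 0.793, -0.001, 0.0]
force: [-2.0, 0.4, 6.2]
gripper_width: -0.002
grasp_force: 2.8
```

Call:
step_arm(
  commands=[0, 0, 0.02, 0, 0, 0, 0, 0, 0, 0],
)

```text
time_s: 9.07
tcp_pos: [587.6, -30.1, 74.3]
eef_rot: [-0.609, 0.793, -0.001, 0.0]
force: [-4.0, -0.6, 8.3]
gripper_width: -0.0
grasp_force: 4.0
```

```bash
cat > look.py <<'E'
from h import *
v=np.load("pose.npy");s=state();print(np.round(s["tcp_pos"],1),C(v,s["tcp_pos"]).round(1),np.round(s["force"],1),s["time_s"])
for n in("side","scene","wrist"):
    p=snapshot(n)
    for l,z in(("rib",122),("cover",100),("neb_cup",100)):
        r=[(C(v,onz(p,q["uv"],z)).round(1),round(q["score"],2)) for q in spot_point(p,l)]
        print(n,l,[(x.tolist(),c) for x,c in r if abs(x[1])<100 and -130<x[0]<150])
E
python3 look.py
```

```text
[587.6 -30.1  74.3] [-12.4   0.5] [-4.  -0.6  8.3] 9.0667
side rib [([-81.1, 4.5], 0.98), ([20.9, 22.7], 0.48)]
side cover [([-68.1, 5.7], 0.93)]
side neb_cup [([95.1, 67.4], 0.75)]
scene rib [([-75.5, 4.5], 0.72)]
scene cover [([-76.4, 7.0], 0.77)]
scene neb_cup [([89.7, 66.8], 0.61)]
wrist rib [([-85.0, -1.8], 0.87)]
wrist cover [([-80.2, -0.7], 0.76)]
wrist neb_cup []
```

Call:
step_arm(
  commands=[0, 0, 0.02, 0, 0, 0, 0, 0.01, 0, 0, 0, 0, 0, 0, 0],
)

```text
time_s: 9.92
tcp_pos: [587.7, -30.4, 72.1]
eef_rot: [-0.609, 0.793, -0.001, 0.0]
force: [-3.4, -1.0, 8.4]
gripper_width: -0.0
grasp_force: 3.8
```

```bash
python3 look.py
```

```text
[587.7 -30.4  72.1] [-12.7   0.3] [-3.4 -1.   8.4] 9.9167
side rib [([-69.1, 1.7], 0.66)]
side cover [([-56.9, 6.5], 0.82)]
side neb_cup [([91.4, 71.0], 0.62)]
scene rib [([-68.5, -1.7], 0.97), ([-2.8, -26.6], 0.25)]
scene cover [([-63.5, 1.1], 0.88)]
scene neb_cup [([81.5, 50.3], 0.59), ([-2.8, -5.5], 0.27)]
wrist rib [([-76.0, -1.4], 0.74)]
wrist cover [([-68.1, -1.3], 0.57)]
wrist neb_cup []
```

The cover has been kicked forward about 10 mm and is released. I raise the tool and go behind the rib.

Call:
step_arm(
  commands=[0, 0, -0.25, 0, 0, 0, 0, -0.3, 0, 0, 0.27, 0, 0, 0, 0, 0.27, 0, 0, 0, 0, 0.27, 0, 0, 0, 0, 0.27, 0, 0, 0, 0, 0, 0, 0, 0, 0],
)

```text
time_s: 11.1
tcp_pos: [565.4, -110.5, 111.8]
eef_rot: [-0.608, 0.794, 0.0, -0.0]
force: [-0.0, 0.6, -0.6]
gripper_width: 0.004
grasp_force: 0.0
```

```bash
python3 look.py
python3 - <<'E'
from h import *
v=np.load("pose.npy");s=state();out=[]
for n in("side","wrist"):
    p=snapshot(n)
    if n=="wrist": out.append(cv2.resize(p["img"],(533,400)));continue
    u=proj(p,W(v,(-60,0,110)));x,y=int(u[0]),int(u[1]);im=cv2.resize(p["img"],None,fx=6,fy=6,interpolation=cv2.INTER_CUBIC)
    out.append(cv2.convertScaleAbs(im[y*6-200:y*6+200,x*6-130:x*6+130],alpha=1.8))
cv2.imwrite("pics/f.png",np.hstack(out)[:,:,::-1])
E
```

```text
[ 565.4 -110.5  111.8] [-95.8   1. ] [-0.   0.6 -0.6] 11.1
side rib [([-70.4, 1.6], 0.85), ([16.9, 15.7], 0.37)]
side cover [([-60.1, 3.3], 0.82), ([48.5, 70.1], 0.61)]
side neb_cup [([92.1, 65.1], 0.86)]
scene rib [([-66.9, 3.1], 0.9)]
scene cover [([-66.1, -1.6], 0.63), ([-22.1, -12.2], 0.21)]
scene neb_cup []
wrist rib []
wrist cover []
wrist neb_cup []
```

View pics/f.png

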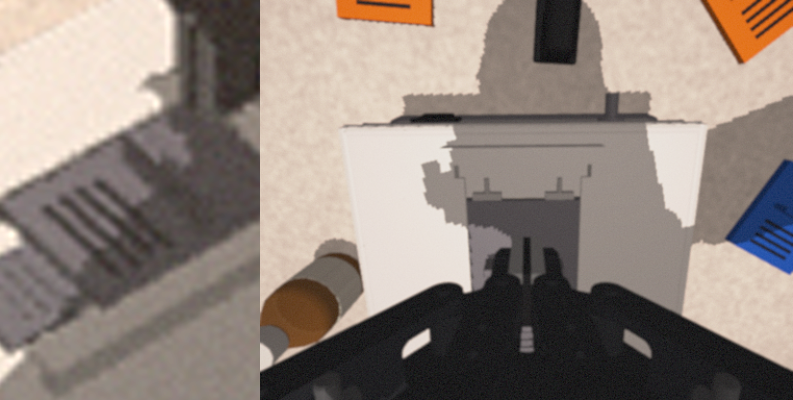

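Wrist view: the fingertips (525,250) are over the plate behind the rib. The side crop shows the kicked cover with its rib at about (150,150). I lower behind the rib.

Call:
step_arm(
  commands=[0, -0.01, 0.2, 0, 0, 0, 0, 0.1, 0, 0, 0, 0, 0.03, 0, 0, 0, 0, 0.02, 0, 0, 0, 0, 0, 0, 0],
)

```text
time_s: 12.22
tcp_pos: [567.1, -108.2, 85.6]
eef_rot: [-0.609, 0.793, 0.0, -0.0]
force: [0.5, -0.6, 0.8]
gripper_width: -0.003
grasp_force: 0.0
```

Call:
step_arm(
  commands=[-0.05, 0, 0, 0, 0, -0.05, 0, 0, 0, 0, -0.05, 0, 0, 0, 0, 0, 0, 0, 0, 0],
)

```text
time_s: 12.55
tcp_pos: [570.5, -96.7, 86.2]
eef_rot: [-0.609, 0.793, -0.0, 0.0]
force: [-0.8, -0.0, 0.3]
gripper_width: 0.004
grasp_force: 0.1
```

Call:
step_arm(
  commands=[-0.05, 0, 0, 0, 0, -0.06, 0, 0, 0, 0, -0.06, 0, 0, 0, 0, -0.06, 0, 0, 0, 0, -0.06, 0, 0, 0, 0, -0.06, 0, 0, 0, 0],
)

```text
time_s: 13.05
tcp_pos: [577.0, -71.3, 85.7]
eef_rot: [-0.609, 0.793, 0.0, 0.0]
force: [-0.6, -1.9, 0.6]
gripper_width: -0.002
grasp_force: 0.8
```

```bash
python3 look.py
```

```text
[577.  -71.3  85.7] [-55.  -0.] [-0.6 -1.9  0.6] 13.05
side rib [([-45.8, -5.8], 0.57)]
side cover [([-36.2, 0.8], 0.6)]
side neb_cup [([86.7, 62.5], 0.63)]
scene rib [([-36.7, -3.5], 0.95)]
scene cover [([-30.2, -4.6], 0.58)]
scene neb_cup []
wrist rib []
wrist cover []
wrist neb_cup []
```

The cover slides at about 2 N. I continue pushing.

Call:
step_arm(
  commands=[-0.06, 0, 0, 0, 0, -0.06, 0, 0, 0, 0, -0.06, 0, 0, 0, 0, -0.06, 0, 0, 0, 0, -0.06, 0, 0, 0, 0, -0.06, 0, 0, 0, 0, -0.06, 0, 0, 0, 0, -0.06, 0, 0, 0, 0, -0.06, 0, 0, 0, 0, -0.06, 0, 0, 0, 0, -0.06, 0, 0, 0, 0, -0.06, 0, 0, 0, 0],
)

```text
time_s: 14.65
tcp_pos: [590.8, -19.2, 85.5]
eef_rot: [-0.609, 0.793, 0.0, -0.0]
force: [-0.9, -2.0, -2.5]
gripper_width: -0.002
grasp_force: 1.4
```

```bash
python3 look.py
```

```text
[590.8 -19.2  85.5] [-1.   0.2] [-0.9 -2.  -2.5] 14.65
side rib [([16.3, 3.3], 0.61)]
side cover [([20.2, 6.4], 0.9)]
side neb_cup [([93.2, 66.7], 0.9)]
scene rib [([18.3, 4.4], 0.83)]
scene cover [([18.0, -3.2], 0.61)]
scene neb_cup [([82.3, 61.0], 0.51)]
wrist rib []
wrist cover []
wrist neb_cup []
```

Call:
step_arm(
  commands=[-0.06, 0, 0, 0, 0, -0.06, 0, 0, 0, 0, -0.06, 0, 0, 0, 0, -0.06, 0, 0, 0, 0, -0.06, 0, 0, 0, 0, -0.06, 0, 0, 0, 0, -0.06, 0, 0, 0, 0, -0.06, 0, 0, 0, 0, -0.06, 0, 0, 0, 0, -0.03, 0, 0, 0, 0, 0, 0, 0, 0, 0],
)

```text
time_s: 16.17
tcp_pos: [602.1, 22.2, 85.7]
eef_rot: [-0.609, 0.793, 0.0, 0.0]
force: [0.8, -0.5, -0.2]
gripper_width: 0.002
grasp_force: 0.0
```

Call:
step_arm(
  commands=[0.1, 0, 0, 0, 0, 0.1, 0, 0, 0, 0, 0, 0, -0.4, 0, 0, 0, 0, -0.4, 0, 0, 0.4, 0, -0.4, 0, 0, 0.4, 0, 0, 0, 0, 0.4, 0, 0, 0, 0, 0.4, 0, 0, 0, 0, 0, 0, 0, 0, 0],
)

```text
time_s: 16.92
tcp_pos: [565.3, -113.2, 175.9]
eef_rot: [-0.607, 0.795, -0.0, -0.0]
force: [0.3, 0.9, 0.4]
gripper_width: 0.003
grasp_force: 0.0
```

```bash
python3 look.py
python3 - <<'E'
from h import *
v=np.load("pose.npy");out=[]
for n in("side","scene"):
    p=snapshot(n);u=proj(p,W(v,(40,0,100)));x,y=int(u[0]),int(u[1]);im=cv2.resize(p["img"],None,fx=4,fy=4,interpolation=cv2.INTER_CUBIC)
    for X in((6,36,100),(6,-36,100)):
        u=proj(p,W(v,X))*4+2;cv2.circle(im,(int(u[0]),int(u[1])),3,(0,255,0),-1)
    out.append(im[y*4-250:y*4+250,x*4-200:x*4+200])
cv2.imwrite("pics/g.png",cv2.convertScaleAbs(np.hstack(out),alpha=1.5)[:,:,::-1])
E
```

```text
[ 565.3 -113.2  175.9] [-98.4   0.4] [0.3 0.9 0.4] 16.9167
side rib [([60.0, 6.3], 0.82)]
side cover [([71.1, 2.9], 0.62)]
side neb_cup [([89.1, 66.6], 0.84), ([-24.5, -6.5], 0.37)]
scene rib [([55.0, 3.1], 0.59), ([67.1, 36.8], 0.51)]
scene cover [([61.3, -7.4], 0.91), ([-106.7, 97.3], 0.71)]
scene neb_cup [([86.9, 57.8], 0.63), ([64.5, 17.2], 0.28)]
wrist rib []
wrist cover [([60.1, 1.6], 0.51)]
wrist neb_cup []
```

View pics/g.png

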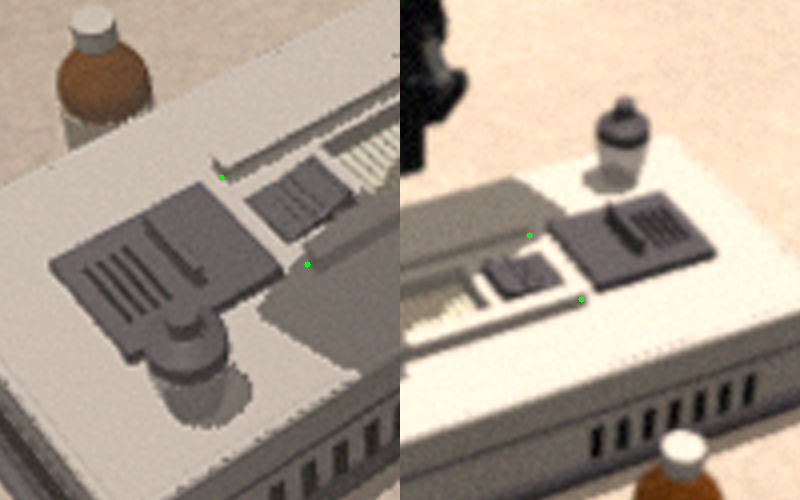

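The cover lies flat on the bare top with its rear edge past both rail ends (green dots). In the side crop these are at (221,177) and (307,264). The tab is up again, and the cup and bottle are still standing. I hand the job in.

```bash
python3 -c "
from station import *
print(close_job())"
```

```text
the job is handed in; nothing more can be done
None
```

The filter cover was released by pressing the tab, then pushed by its rib out of the rails; it lies flat on the compressor's bare top about 1 cm clear of them, cup and bottle still standing, and the job is handed in (result not reported back).

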